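# Load the green filter cassette past the detector's light shutter

### The job

Take the cassette with the green filter from the mat, lay it between the guides of the detector housing's filter port and push it in, nose first, until the sprung light shutter has snapped shut behind its frame. Then draw it back until the frame bears on the closed shutter and prove the catch with a tug of about 10 newtons (never over 15), let go and leave it there. Push no harder than 20 newtons, keep your fingers off the shutter, and leave the amber cassette and the other things where they are.

Things in the scene. Friction and masses are not known exactly. Their poses are not given: they have to be found in the camera images.
- housing: Black light-tight detector housing fixed to the table: body 112 long, 90 wide, 72 mm high (a ring on top reaches 82 mm), on an aluminium base plate 6 mm thick, 80 mm wide. Origin: on the table, in the plane of the front face, below the middle of the port's mouth. x points straight into the port, y to the left seen along x, z up.
- mouth (a point): Middle of the mouth's lower edge, on the channel floor (top of the base plate): 0, 0, 6 mm in the housing's frame, same axes. Mouth 49 mm wide, its top edge 21 mm above the floor.
- ledge (a point): Middle of the loading ledge's outer edge, on its top, level with the channel floor: 95 mm before the mouth. Guides 6 mm wide and 6 mm high stand on the ledge: inner faces 68 mm apart at this edge, narrowing steadily to 49 mm at 32 mm before the mouth, then parallel.
- end_stop (a point): Rigid end stop for the cassette's nose, at floor height, 97.5 mm inside the mouth; hidden in the housing
- shutter (a joint): Steel shutter hung 22 mm above the floor, 7 to 19 mm inside the mouth (set per housing: to be felt), 2.5 mm thick, 19 x 13 mm notch for the stem. 0 = closed (stiff stop), positive = swung inwards (rad, to 1.4). Sprung shut: 4 to 9 N push it open; rides on the frame at 1 rad; shuts once the shoulder is 18 mm past the hinge (25 to 37 mm inside the mouth; nose at the stop: 41 mm).
- cassette_green: Filter cassette with green glass and a green chip on its grip, flat on the mat, about 100 g. Black frame 56 long, 46 wide, 10 mm thick, nose corners rounded; behind it a stem 14 wide, 10 mm thick, with an upright black grip 24 long, 14 wide, top 42 mm above the underside. Origin: underside, below the middle of the grip; x to the nose, z up. Stem ends 12 mm behind it; centre of mass 55 mm ahead.
- cassette_green_shoulder (a point): Middle of the frame's rear edge (the shoulder that bears on the shutter), on the underside, 70 mm ahead of the cassette's origin
- cassette_green_nose (a point): Middle of the frame's front edge, on the underside, 126 mm ahead of the cassette's origin
- cassette_amber: A second cassette of the same make with amber glass, lying beside it on the mat; stays where it is
- mat: Flat blue-grey rubber mat, 150 x 160 x 3 mm, fixed; origin under its centre. The two cassettes lie on it side by side, about 8 cm apart, grips towards the robot
- filter_cube: Loose black filter cube, 40 x 38 x 41 mm; bystander
- glass_dish: Loose clear glass dish with lid, 38 mm across, 11 mm high; bystander
- ref_case: Loose flat black slide case, 32 x 80 x 9 mm; bystander
- objective: Loose objective lens standing upright, 34 mm across, 60 mm high; bystander

How it is judged:
By the outcome, as a careful person would: the job done as asked, in the order asked, and still so for the second after the job is handed in, with the robot touching nothing.
It also fails if it takes over 64 s, if anything falls off the work surface, if the arm or the gripper's body presses on something with over 40 N, if the wrist force passes 120 N, or if a joint passes its speed limit or range.

### The arm

A 7-joint arm with a two-finger parallel gripper is mounted at the origin on a cart in front of the work surface, level with it; the furniture and walls round the work are solid. World frame = base frame: x ahead of the robot, y to its left, z up, the work surface at z = 0. Lengths are in m, angles in degrees, forces in N, time in s.
With the tool pointing down it reaches from about 0.35 to 0.775 m from the base axis. Payload 3.1 kg.
Tool frame: the origin (TCP) lies on the centre line of the jaws, within the pads' length; the fingertips stand 17 mm ahead of it and the grasp point (between the pads) lies 2 mm behind it (robot.tip_reach is the distance from the TCP to the fingertips, in m); z points along the fingers, y is the direction in which the jaws open and shut (so a half turn about z gives the same grasp; the last joint's range is limited). The gripper opens to 85 mm and grips with 20 to 120 N. Pads are 22 mm wide; open, the fingers measure 114 mm over their backs; the gripper's body (76 mm by 85 mm) begins 54 mm behind the grasp point. The pads swing forward as they close: fully open they stand 13 mm farther back than shut.
Start: joints at [63.902, 17.813, 0.802, 86.603, -0.252, 75.585, -1.558], TCP at [0.221, -0.504, 0.248] pointing down, gripper open.
Joint ranges: [-154.91, 154.91], [-16.99, 109.72], [-72.82, 74.43], [7.12, 147.25], [-82.49, 262.49], [11.32, 116.49], [-174.64, 174.64]. Speed limits (degrees/s): [159.86, 159.86, 180, 180, 180, 180, 180].

### API

Orientations are given as [roll, pitch, yaw] about the fixed x, y, z axes, in that order (R = Rz(yaw) Ry(pitch) Rx(roll)).
In Python, from station import robot, fingers, vision, workorder, recognise gives the robot as it stands. Calls block until the motion is done:
- robot.move_to(position, orientation): joint-space move of the TCP to a pose.
- robot.line_to(position, orientation=None, velocity=0.15, f_stop=None): straight line of the TCP; orientation=None keeps the orientation; velocity is the mean speed in m/s. With f_stop (N) it stops when the force on the tool has changed by that much, and returns True; else False.
- robot.move_j(angles): joint-space move.
- fingers.gripper_to(opening, force=None): opening from 0.0 (shut) to 1.0 (fully open); force is the grip in N (None keeps the last); returns when the fingers have stopped.
- robot.pause(seconds).
- robot.inverse_kinematics(position, orientation): joint angles nearest the present ones, or None.
- vision.grab_frame(name): name is "side" or "top" or "wrist"; returns the picture (384x512x3 uint8, red, green, blue); there is no depth.
- vision.calibration(name): a dict with "mtx" (3x3 intrinsics, pixels), "extrinsics" (4x4, takes a point from world to camera coordinates); the wrist camera has in their place "T_tool_cam" (4x4, takes a point from camera to tool coordinates, whose origin is the TCP and whose axes are the flange's). Camera axes: x right, y up, looking along -z (the intrinsics and any distortion apply to the point x, -y, -z); pixel columns grow to the right and rows downward; lengths in m; the calibration is good to about 2 mm. The wrist camera is an equidistant fisheye: a pixel r from the principal point sees the ray r / f radians off the axis. A picture is of the moment at which its call begins: read the wrist's pose just before it. calibration takes no time and is no camera call.
A pose or a line that the arm cannot do raises robot.PlanningError and nothing moves.
- workorder.close_job(): hands the job in, once; it reports no verdict.
Trained networks look in the newest picture that a camera, given by its name, has taken for a name from the list of things; names that differ only in an ending like _2 or _b are one class to them, and where a whole thing is asked for, a point or a joint stands for the part that bears it (a point fixed in the world has none). Each returns a list of dicts, best first, with "p" (0 to 1); they miss things now and then, are a little off and sometimes report something else, mostly with a low value. They report only what shows in the picture. A call takes as long as a camera call.
- recognise(label, camera): "rect" ([centre column, centre row, width, height] in pixels, round what is visible of it).
Readings, each from a call of its own:
- robot.current_time_s(): time.
- robot.current_joint_positions(): joint angles.
- robot.current_dq(): joint speeds.
- robot.current_joint_torque(): joint torques, N m.
- robot.current_tool_pos(): TCP position.
- robot.current_eef_rot(): TCP orientation.
- robot.current_contact_force(): force on the tool from outside, world axes, zero at the start.
- robot.current_torque(): the same for the moment, N m.
- robot.current_finger_gap(): opening from 0.0 (shut) to 1.0 (fully open).
Only numpy, scipy, OpenCV 4.12 (cv2) and the standard library are available. Lean on these libraries where they do the work, as an engineer would, in place of code of your own. Each camera call takes 0.05 s, during which the arm holds its last target. There are 200 camera calls.

## Working session

There is one attempt and no reset: what is moved stays moved. The work goes in short steps, each a Python script; the robot and the scene stay as the last script left them, time stands still between calls to the robot, and variables do not carry over. Pictures are saved under pics/ and viewed, about 8 in all and at most 12, crops included, and the job is handed in when it is done.

```bash
ls; mkdir -p pics
python3 - <<'E'
from station import robot, fingers, vision, workorder, recognise
import cv2, numpy as np
for c in ("top","side","wrist"):
    im=vision.grab_frame(c); cv2.imwrite(f"pics/{c}0.png",im[:,:,::-1])
    cal=vision.calibration(c); print(c,{k:np.round(v,4).tolist() if not isinstance(v,str) else v for k,v in cal.items()})
    for n in ("cassette_green","cassette_amber","housing","mat","shutter"):
        print(n,[(np.round(d["rect"],1).tolist(),round(d["p"],2)) for d in recognise(n,c)][:3])
a=cv2.imread("pics/top0.png")
print(robot.current_time_s(),robot.tip_reach,robot.current_eef_rot())
E
```

```text
pics
top {'mtx': [[487.2164, 0.0, 253.8323], [0.0, 487.2164, 189.9717], [0.0, 0.0, 1.0]], 'extrinsics': [[0.0226, -0.9997, 0.0045, 0.0049], [0.9751, 0.023, 0.2208, -0.5381], [-0.2208, -0.0006, 0.9753, -1.3673], [0.0, 0.0, 0.0, 1.0]]}
cassette_green [([133.1, 194.2, 15.5, 41.3], 0.61)]
cassette_amber [([161.3, 195.5, 19.7, 36.8], 0.59), ([132.2, 196.2, 13.6, 38.9], 0.5)]
housing [([380.1, 225.6, 94.0, 39.9], 0.72)]
mat [([145.8, 200.8, 56.1, 44.1], 0.63)]
shutter [([378.3, 227.2, 94.6, 44.2], 0.19)]
side {'mtx': [[416.6594, 0.0, 251.8838], [0.0, 416.6594, 187.8833], [0.0, 0.0, 1.0]], 'extrinsics': [[0.9939, -0.1106, 0.0048, -0.5286], [0.0615, 0.5877, 0.8067, -0.0841], [-0.092, -0.8015, 0.5909, -1.215], [0.0, 0.0, 0.0, 1.0]]}
cassette_green [([236.5, 136.4, 32.0, 14.3], 0.77)]
cassette_amber [([237.9, 148.4, 34.1, 18.1], 0.61)]
housing [([232.7, 300.2, 52.8, 88.6], 0.65)]
mat [([237.4, 147.4, 37.0, 21.4], 0.88)]
shutter []
wrist {'mtx': [[297.3186, 0.0, 255.3018], [0.0, 297.3186, 194.8453], [0.0, 0.0, 1.0]], 'T_tool_cam': [[0.0007, 0.9629, 0.2698, 0.0688], [1.0, -0.0004, -0.001, -0.0005], [-0.0008, 0.2698, -0.9629, -0.1253], [0.0, 0.0, 0.0, 1.0]]}
cassette_green []
cassette_amber []
housing [([262.1, 9.2, 95.9, 18.5], 0.96)]
mat []
shutter []
0.9 0.017 [-1.79998632e+02 -4.37150625e-04  2.37159287e+01]
```

View pics/top0.png

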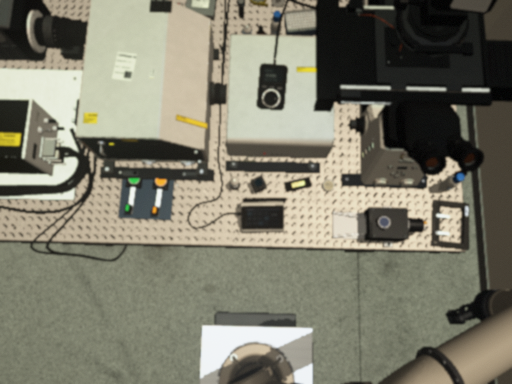

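View pics/side0.png

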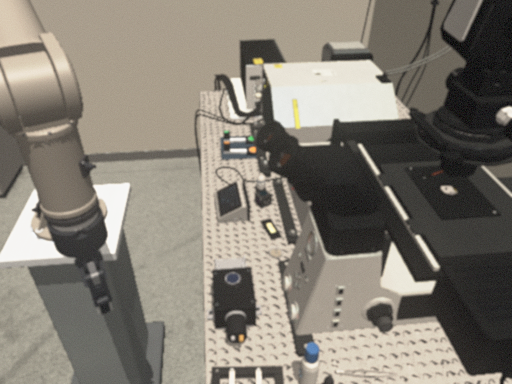

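The top view shows the housing at about (385,225), its ledge to the left at (345,225), so the port opens toward +y. The cassettes are on the mat at about (133,195) and (160,195), and the bystanders at about (258,184), (298,184), (327,185) and (233,184). Next I'll compute world positions and take closer looks with the wrist camera.

```bash
cat > h.py <<'E'
from station import robot, fingers, vision, workorder, recognise
import cv2, numpy as np
from scipy.spatial.transform import Rotation as R
def ray(cam,u,v,pose=None):
    c=vision.calibration(cam); K=c["mtx"]; x=(u-K[0,2])/K[0,0]; y=(v-K[1,2])/K[1,1]
    if cam!="wrist":
        E=np.array(c["extrinsics"]); d=E[:3,:3].T@np.array([x,-y,-1]); return -E[:3,:3].T@E[:3,3],d
    r=np.hypot(x,y); s=np.sin(r)/max(r,1e-9); d=np.array([x*s,-y*s,-np.cos(r)])
    T=pose@c["T_tool_cam"]; return T[:3,3],T[:3,:3]@d
def tpose():
    T=np.eye(4); T[:3,3]=robot.current_tool_pos(); T[:3,:3]=R.from_euler("xyz",robot.current_eef_rot(),degrees=True).as_matrix(); return T
def px(cam,u,v,z,pose=None):
    o,d=ray(cam,u,v,pose); return o+d*(z-o[2])/d[2]
def proj(cam,P,pose=None):
    c=vision.calibration(cam); K=c["mtx"]
    E=np.array(c["extrinsics"]) if cam!="wrist" else np.linalg.inv(pose@c["T_tool_cam"])
    p=E[:3,:3]@np.array(P)+E[:3,3]; 
    if cam!="wrist": x,y=p[0]/-p[2],-p[1]/-p[2]
    else:
        q=np.array([p[0],-p[1]]); n=np.hypot(*q); t=np.arctan2(n,-p[2]); x,y=q/n*t
    return np.array([K[0,0]*x+K[0,2],K[1,1]*y+K[1,2]])
E
python3 - <<'E'
from h import *
np.set_printoptions(precision=3,suppress=True)
for n,u,v,z in [("matTL",121,179,0),("matBR",173,220,0),("greenchip",134,181,.042),("gbot",131,212,.01),("amberchip",160,182,.04),("ledgeL",333,225,.006),("ring",385,222,.082),("bodyL",366,225,.072),("bodyR",408,225,.072),("cube",258,184,.03),("case",298,184,.01),("obj",233,184,.03)]: print(n,px("top",u,v,z))
im=cv2.imread("pics/top0.png")
a=cv2.resize(im[165:230,110:190],None,fx=5,fy=5,interpolation=cv2.INTER_CUBIC);b=cv2.resize(im[185:265,320:480],None,fx=5,fy=5,interpolation=cv2.INTER_CUBIC)[:,:]
w=np.zeros((max(a.shape[0],0)+0,400,3),np.uint8)
cv2.imwrite("pics/crop.png",np.vstack([np.pad(a,((0,0),(0,400),(0,0)))[:325],b])[:600])
E
```

```text
matTL [0.576 0.426 0.   ]
matBR [0.453 0.259 0.   ]
greenchip [0.561 0.375 0.042]
gbot [0.473 0.384 0.01 ]
amberchip [0.56  0.297 0.04 ]
ledgeL [ 0.448 -0.222  0.006]
ring [ 0.448 -0.358  0.082]
bodyL [ 0.44  -0.306  0.072]
bodyR [ 0.443 -0.426  0.072]
cube [0.563 0.005 0.03 ]
case [ 0.571 -0.117  0.01 ]
obj [0.562 0.08  0.03 ]
```

View pics/crop.png

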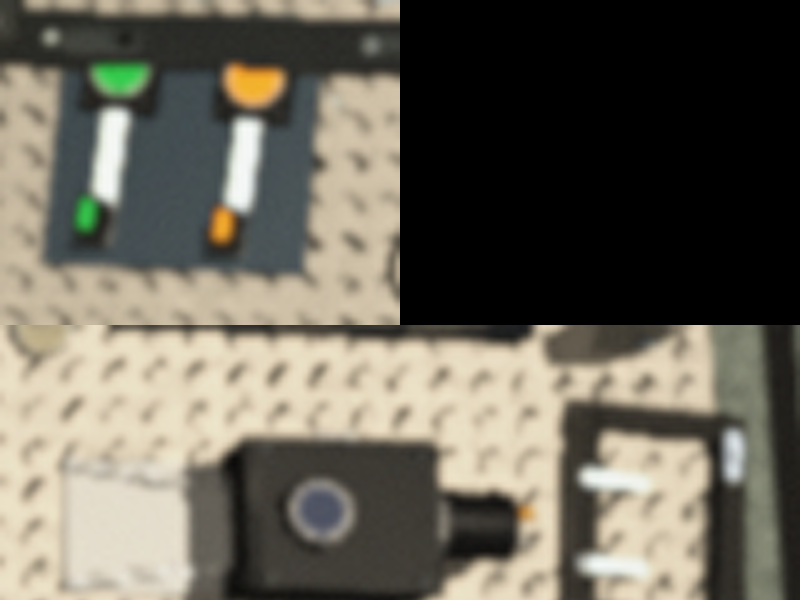

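Run:
```python
from h import *
np.set_printoptions(precision=3,suppress=True)
def tri(a,b):
    o1,d1=ray("top",*a);o2,d2=ray("side",*b)
    s=np.linalg.lstsq(np.c_[d1,-d2],o2-o1,rcond=None)[0]
    p,q=o1+s[0]*d1,o2+s[1]*d2; return (p+q)/2,np.linalg.norm(p-q)
print("eyepieceL",tri((430,165),(265,137)),tri((468,158),(285,165)))
print("chip green",tri((127.4,208),(229,134)), px("top",127.4,208,.045), "amber",px("top",154.4,210,.045))
for z in (0,.1,.2): print("bar L",px("top",103,178,z),"R",px("top",213,180,z))
im=cv2.imread("pics/side0.png")
cv2.imwrite("pics/crop2.png",cv2.resize(im[80:230,195:325],None,fx=4.6,fy=4,interpolation=cv2.INTER_CUBIC))
q=robot.inverse_kinematics([.43,.37,.25],[180,0,174]);print(q)
```

```text
eyepieceL (array([ 0.514, -0.362,  0.438]), np.float64(0.004654621955950778)) (array([ 0.534, -0.448,  0.434]), np.float64(0.0036318801836391326))
chip green (array([0.485, 0.391, 0.03 ]), np.float64(0.008388681260932826)) [0.478 0.387 0.045] amber [0.474 0.307 0.045]
bar L [0.578 0.481 0.   ] R [0.58  0.143 0.   ]
bar L [0.554 0.449 0.1  ] R [0.555 0.135 0.1  ]
bar L [0.529 0.417 0.2  ] R [0.531 0.126 0.2  ]
[ -7.794  27.805 -51.621  82.197  21.769  80.396  24.235]
```

View pics/crop2.png

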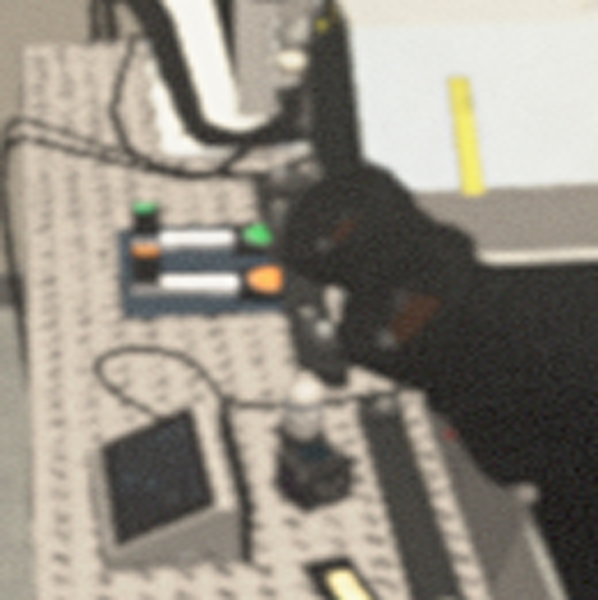

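The noses reach toward a low bar behind the mat. The microscope eyepieces hang at about (0.51,-0.36,0.44), above and behind the housing, so I'll swing past at short radius.

Run:
```python
from h import *
np.set_printoptions(precision=3,suppress=True)
robot.line_to([.17,-.387,.27],velocity=.3)
q=list(robot.current_joint_positions()); print(q); q[0]=-40; q[2]=0;q[4]=0
robot.move_j(q); print(robot.current_tool_pos(),robot.current_eef_rot())
print(robot.inverse_kinematics([.43,.37,.22],[180,0,175]))
robot.move_to([.43,.37,.22],[180,0,175]); print(robot.current_joint_positions(),robot.current_time_s())
P=tpose(); im=vision.grab_frame("wrist"); cv2.imwrite("pics/w1.png",im[:,:,::-1]); np.save("w1.npy",P)
for n in ("cassette_green","cassette_amber","mat","cassette_green_shoulder"):
    print(n,[(np.round(d["rect"],1).tolist(),round(d["p"],2)) for d in recognise(n,"wrist")][:3])
```

```text
[np.float64(63.874643261950276), np.float64(2.0549594248800904), np.float64(0.10392866845650903), np.float64(102.37323268195364), np.float64(-0.0012415655257110192), np.float64(75.44419198778208), np.float64(-2.310632234032208)]
[0.335 0.258 0.271] [179.881   0.022 127.549]
[-41.166  20.824  -1.724  86.457   0.642  72.729  42.033]
[-41.109  20.809  -1.687  86.483   0.656  72.778  41.956] 4.6167
cassette_green [([274.9, 246.5, 35.6, 84.3], 0.61)]
cassette_amber [([214.9, 244.4, 40.4, 83.8], 0.91)]
mat [([240.4, 236.6, 130.5, 97.8], 0.63)]
cassette_green_shoulder [([275.8, 243.2, 36.3, 81.7], 0.95)]
```

View pics/w1.png

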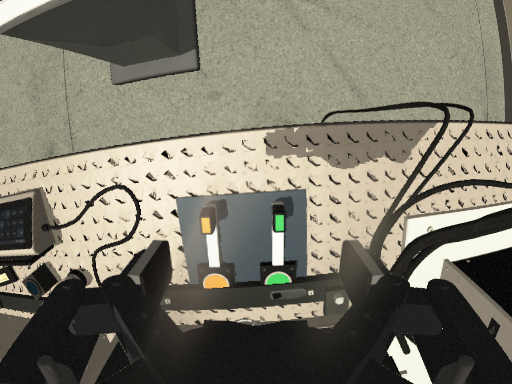

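Run:
```python
from h import *
np.set_printoptions(precision=4,suppress=True)
P=np.load("w1.npy"); print(P[:3,3])
for n,u,v,z in [("chip",280,222,.045),("griptopfront?",280,208,.045),("stemA",279,236,.013),("stemB",277.5,268,.013),("glass",277.5,282,.013),("amberchip",207,224,.045),("aglass",216,284,.013),("matTL",178,197,.003),("matTR",306,190,.003),("bar",278,288,.05),("bar0",278,288,.013)]: print(n,px("wrist",u,v,z,P))
im=cv2.imread("pics/w1.png"); cv2.imwrite("pics/w1c.png",cv2.resize(im[180:320,170:330],None,fx=5,fy=4.2,interpolation=cv2.INTER_CUBIC))
```

```text
[0.4303 0.3689 0.22  ]
chip [0.4791 0.3917 0.045 ]
griptopfront? [0.4632 0.3927 0.045 ]
stemA [0.5098 0.3911 0.013 ]
stemB [0.5546 0.3865 0.013 ]
glass [0.576  0.3853 0.013 ]
amberchip [0.4746 0.3123 0.045 ]
aglass [0.5726 0.3043 0.013 ]
matTL [0.4524 0.272  0.003 ]
matTR [0.4575 0.4279 0.003 ]
bar [0.5608 0.3844 0.05  ]
bar0 [0.5857 0.3854 0.013 ]
```

View pics/w1c.png

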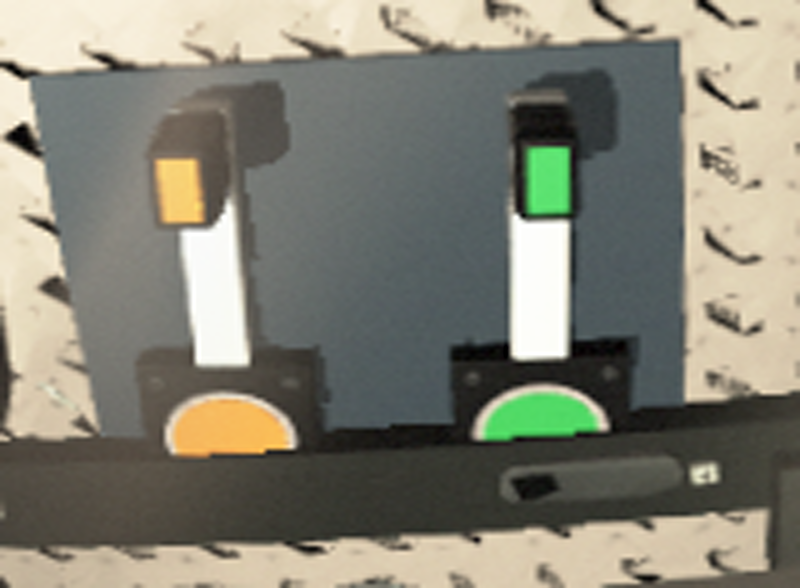

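The green grip's centre is at about (0.480,0.3915), yaw about -4.5°. The bar's near edge is at about x=0.567, z=0.04 and overhangs the noses. So I'll grasp, lift 2 mm, draw back about 60 mm, then lift.

Run:
```python
from h import *
np.set_printoptions(precision=4,suppress=True)
o=[180,0,175.5]
fingers.gripper_to(.6)
robot.move_to([.480,.3915,.10],o)
print(robot.line_to([.480,.3915,.032],velocity=.1,f_stop=8), robot.current_tool_pos(), robot.current_contact_force())
fingers.gripper_to(0.0,70); g=robot.current_finger_gap(); print("gap",g,g*85,robot.current_contact_force())
f0=robot.current_contact_force()
robot.line_to([.480,.3915,.0345],velocity=.03); print(robot.current_contact_force()-f0,robot.current_torque())
d=np.array([np.cos(np.radians(-4.5)),np.sin(np.radians(-4.5))])
p=np.array([.480,.3915])-.065*d
print(robot.line_to([*p,.0345],velocity=.08,f_stop=6),robot.current_tool_pos(),robot.current_contact_force()-f0)
robot.line_to([*p,.12],velocity=.2)
print(robot.current_contact_force()-f0,robot.current_torque(),robot.current_finger_gap(),robot.current_time_s())
cv2.imwrite("pics/w2.png",vision.grab_frame("wrist")[:,:,::-1])
```

```text
False [0.4805 0.392  0.0329] [ 0.6153  0.1033 -0.8447]
gap 0.15146279816468777 12.874337843998461 [-1.0208  0.132   2.3109]
[ 0.3904 -0.3476 -3.1549] [0.0516 0.0086 0.0243]
False [0.4161 0.3964 0.0346] [ 0.6317  0.5531 -4.015 ]
[ 1.1366 -1.2872 -3.0661] [ 0.0104  0.0984 -0.0188] 0.14846575541103116 8.9333
```

View pics/w2.png

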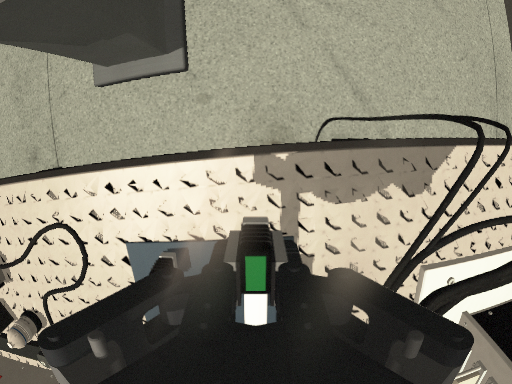

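The cassette is held square, with the green chip at (256,273) on the centre line. Next I'll carry it to a viewpoint beside the housing.

Run:
```python
from h import *
np.set_printoptions(precision=4,suppress=True)
P=tpose(); 
c=px("wrist",256,273,P[2,3]-.0299+.042,P); print("chip in tool",np.linalg.inv(P)@np.r_[c,1])
robot.line_to([.40,.33,.25],velocity=.3)
robot.move_to([.335,-.20,.25],[180,0,90]); print(robot.current_joint_positions(),robot.current_time_s(),robot.current_contact_force())
P=tpose(); im=vision.grab_frame("wrist"); cv2.imwrite("pics/w3.png",im[:,:,::-1]); np.save("w3.npy",P)
print([(np.round(d["rect"],1).tolist(),round(d["p"],2)) for d in recognise("housing","wrist")][:3])
cv2.imwrite("pics/w3c.png",cv2.resize(im[:,:,::-1],None,fx=1.5625,fy=1.5625,interpolation=cv2.INTER_CUBIC))
```

```text
chip in tool [ 0.0011  0.0009 -0.0121  1.    ]
[-14.3747  -3.1118  41.255  109.6487   2.1528  72.6898  26.3703] 11.5583 [-1.3122  0.5098 -0.9222]
[([343.8, 253.8, 76.9, 139.9], 0.78)]
```

View pics/w3c.png

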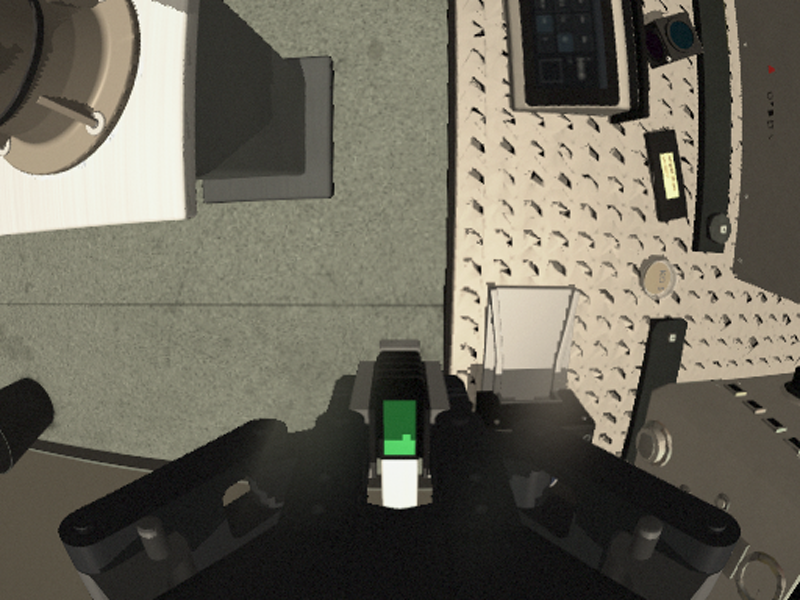

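Run:
```python
import cv2
im=cv2.imread("pics/w3.png"); cv2.imwrite("pics/w3d.png",cv2.resize(im[175:275,295:395],None,fx=6,fy=6,interpolation=cv2.INTER_CUBIC))
```

```text
(no output)
```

View pics/w3d.png

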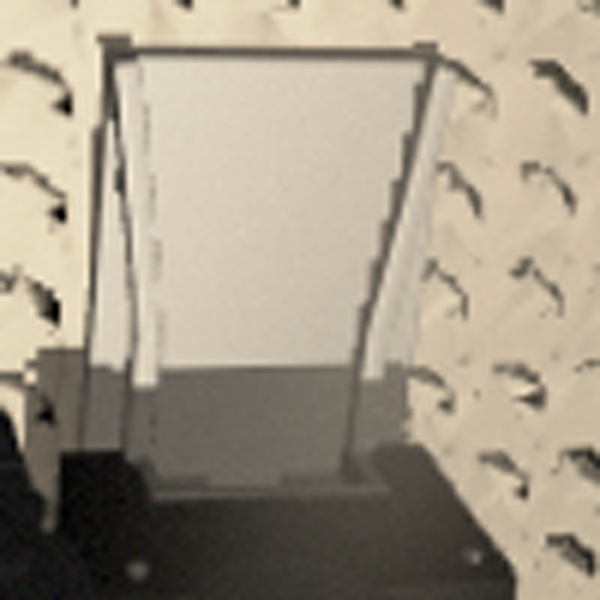

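Run:
```python
from h import *
np.set_printoptions(precision=4,suppress=True)
P=np.load("w3.npy")
for n,u,v,z in [("edgeL",103,50,.006),("edgeR",437,52,.006),("RgInBot",413,75,.006),("RgInBot",385,220,.006),("RgKink",357,360,.006),("RgIn",345,465,.006),("Rtop0",435,62,.012),("Rtopkink",370,360,.012),("LgInTop",140,65,.012),("LgInTopKink",158,350,.012),("LgInShadow",158,380,.012),("bodyfrontL",62,455,.072),("bodyfrontR",425,450,.072),("strip",270,489,.072),("strip27",270,489,.027)]: print(n,px("wrist",u/6+295,v/6+175,z,P))
# back of body by top cam
```

```text
edgeL [ 0.41   -0.2181  0.006 ]
edgeR [ 0.4875 -0.2178  0.006 ]
RgInBot [ 0.4822 -0.2231  0.006 ]
RgInBot [ 0.479  -0.2573  0.006 ]
RgKink [ 0.4762 -0.292   0.006 ]
RgIn [ 0.4768 -0.3196  0.006 ]
Rtop0 [ 0.4848 -0.2186  0.012 ]
Rtopkink [ 0.4772 -0.2895  0.012 ]
LgInTop [ 0.4171 -0.2199  0.012 ]
LgInTopKink [ 0.4258 -0.2858  0.012 ]
LgInShadow [ 0.4264 -0.2932  0.012 ]
bodyfrontL [ 0.3939 -0.2817  0.072 ]
bodyfrontR [ 0.4684 -0.2831  0.072 ]
strip [ 0.4365 -0.2904  0.072 ]
strip27 [ 0.4514 -0.3142  0.027 ]
```

The housing axis runs along world -y. Its mouth is at about (0.4507,-0.313), yaw about -89.7°, and the outer edge at y=-0.218 matches the stated 95 mm. I'll lay the cassette down with its nose 45 mm before the mouth.

```bash
cat >> h.py <<'E'
M=np.array([.4507,-.313]); YAW=-89.7
AX=np.array([np.cos(np.radians(YAW)),np.sin(np.radians(YAW))])
OR=[180,0,YAW+180]
def at(nose,z,lat=0.):  # nose depth inside mouth in mm -> TCP xyz ; lat mm along housing +y
    p=M+AX*(nose-126)/1000+np.array([-AX[1],AX[0]])*lat/1000; return [*p,z]
def hf(f0):  # force in housing axes (in, left, up)
    f=np.array(robot.current_contact_force())-f0; return np.round([f[:2]@AX,f[:2]@np.array([-AX[1],AX[0]]),f[2]],2)
def nose(): return round((np.array(robot.current_tool_pos())[:2]-M)@AX*1000+126,2)
E
python3 - <<'E'
from h import *
np.set_printoptions(precision=4,suppress=True)
robot.line_to(at(-45,.2),OR,velocity=.25)
robot.line_to(at(-45,.055),velocity=.15); robot.pause(.3)
f0=np.array(robot.current_contact_force()); np.save("f0.npy",f0)
s=robot.line_to(at(-45,.0345),velocity=.03,f_stop=2.5); print(s,robot.current_tool_pos(),hf(f0),robot.current_eef_rot())
P=tpose(); im=vision.grab_frame("wrist"); cv2.imwrite("pics/w4.png",cv2.resize(im[:,:,::-1],None,fx=1.5,fy=1.5)); np.save("w4.npy",P)
print(robot.current_joint_positions(),robot.current_time_s())
E
```

```text
True [ 0.4494 -0.1417  0.0354] [-2.15 -0.42  6.74] [-179.9213   -0.0222   90.3175]
[-10.9299  25.4767  33.1768 114.6231 -19.3054  45.3725  33.7797] 14.45
```

View pics/w4.png

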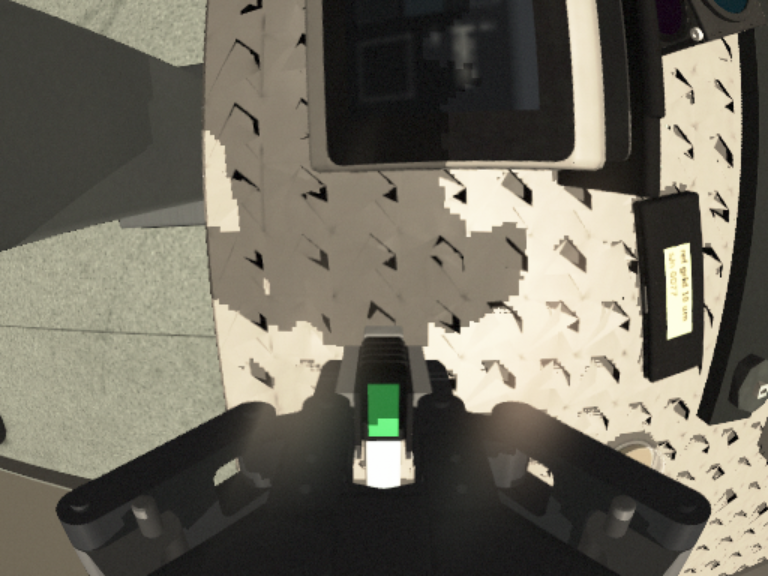

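The floor is felt at TCP z≈0.0355, as expected. Now I'll slide in toward the mouth, watching the lateral force.

Run:
```python
from h import *
f0=np.load("f0.npy")
robot.line_to(at(-45,.0358),velocity=.02); print(hf(f0))
for n in (-35,-25,-15,-5,2):
    s=robot.line_to(at(n,.0358),velocity=.04,f_stop=6); print(n,s,nose(),hf(f0),np.round(robot.current_tool_pos(),4),np.round(robot.current_torque(),2))
    if s: break
print(robot.current_time_s())
```

```text
[-1.56  0.52  2.69]
-35 True -41.94 [0.85 0.27 2.68] [ 0.4501 -0.1451  0.0358] [-0.59 -0.09 -0.01]
14.9167
```

Run:
```python
from h import *
f0=np.load("f0.npy")
for n in (-35,-25,-15,-5,2):
    s=robot.line_to(at(n,.0362),velocity=.03,f_stop=9); print(n,s,nose(),hf(f0),np.round(robot.current_tool_pos(),4),np.round(robot.current_torque(),2))
    if s: break
print(robot.current_time_s())
```

```text
-35 False -35.4 [-2.18  0.62  2.26] [ 0.45   -0.1516  0.0361] [ 0.04 -0.2   0.12]
-25 False -23.52 [1.09 0.96 0.39] [ 0.4497 -0.1635  0.0361] [-0.28 -0.11 -0.02]
-15 False -13.92 [-0.26 -0.35  0.72] [ 0.45   -0.1731  0.0362] [-0.27 -0.11  0.02]
-5 False -3.91 [0.3  1.5  0.61] [ 0.45   -0.1831  0.0362] [-0.24 -0.1  -0.  ]
2 False 2.67 [-1.02  1.28  0.76] [ 0.4501 -0.1897  0.0362] [-0.1  -0.09 -0.  ]
17.2
```

Run:
```python
from h import *
f0=np.load("f0.npy")
for n in list(range(6,80,4))+[82,84,86,88,90]:
    s=robot.line_to(at(n,.0362),velocity=.035,f_stop=13); print(n,s,nose(),hf(f0))
    if s: break
print(robot.current_time_s())
```

```text
6 False 6.47 [-0.5   0.07  1.75]
10 False 9.26 [-4.19 -0.72  3.76]
14 False 12.51 [-6.33  0.47  5.5 ]
18 False 15.53 [-7.89 -0.28  7.68]
22 False 18.34 [-10.09  -1.21   8.29]
26 False 22.57 [-9.21  0.16  6.73]
30 False 26.81 [-7.65 -0.68  5.91]
34 False 31.33 [-7.55 -0.74  5.1 ]
38 False 35.32 [-7.59 -0.22  3.94]
42 False 39.19 [-8.22 -0.17  5.63]
46 False 43.16 [-6.93 -0.47  5.32]
50 False 47.09 [-7.86  0.4   6.19]
54 False 50.99 [-8.82 -0.86  5.83]
58 False 54.92 [-8.16 -0.23  6.51]
62 False 58.82 [-8.67 -1.05  6.83]
66 False 62.7 [-8.76 -1.27  6.18]
70 False 66.56 [-9.15 -0.22  7.31]
74 False 70.45 [-9.9  -0.8   6.88]
78 False 74.33 [-9.54 -1.83  7.49]
82 False 78.26 [-10.09  -1.65   8.27]
84 False 79.86 [-9.53 -2.11  9.03]
86 False 81.71 [-9.86 -1.98  8.25]
88 False 88.28 [-0.16 -0.05 -1.56]
90 False 91.2 [-0.48  1.36  0.07]
23.5333
```

The force dropped from 10 N to 0 at nose depth 82–88 mm: the shutter snapped. I'll go on 2 mm to be sure, then draw back and feel for the shutter.

Run:
```python
from h import *
f0=np.load("f0.npy")
s=robot.line_to(at(93,.0362),velocity=.03,f_stop=8); print(s,nose(),hf(f0))
n=92
while n>50:
    n-=2
    s=robot.line_to(at(n,.0362),velocity=.03,f_stop=8); robot.pause(.05); f=np.mean([hf(f0) for _ in range(3)],0); print(n,s,nose(),np.round(f,2))
    if s or f[0]>3: break
print(robot.current_time_s(),robot.current_finger_gap())
```

```text
False 93.58 [-0.49 -0.5  -0.28]
90 False 89.86 [-0.59  0.27 -0.38]
88 False 87.84 [-0.47 -1.04  0.89]
86 False 85.85 [-0.18  0.56 -0.1 ]
84 False 83.87 [ 0.09 -1.52  0.67]
82 False 81.8 [-0.73 -1.18  0.39]
80 False 79.77 [-0.94 -1.33  0.88]
78 False 77.78 [-0.5  -1.72 -0.38]
76 False 75.74 [-0.78 -1.93  0.9 ]
74 False 73.73 [ 0.04 -1.04  0.81]
72 False 71.74 [-0.06 -1.19  0.43]
70 False 69.73 [-0.44 -0.88  0.29]
68 False 67.75 [-0.87 -0.89  0.62]
66 False 66.69 [ 1.9   0.43 -0.41]
64 False 66.55 [ 5.01 -0.33 -3.13]
27.9833 0.14892506055864801
```

Run:
```python
from h import *
f0=np.load("f0.npy")
n=64; f=[0]
while n>59 and f[0]<9.6:
    n-=.6
    robot.line_to(at(n,.0362),velocity=.02); robot.pause(.1); f=np.mean([hf(f0) for _ in range(3)],0); print(round(n,1),nose(),np.round(f,2))
for _ in range(4): robot.pause(.12); print("hold",nose(),hf(f0))
n2=65.8; robot.line_to(at(n2,.0362),velocity=.02); robot.pause(.2); print("relaxed",nose(),hf(f0),robot.current_finger_gap(),robot.current_time_s())
```

```text
63.4 66.52 [ 6.25  0.02 -3.51]
62.8 66.47 [ 7.59 -0.24 -4.27]
62.2 66.43 [ 7.76  0.26 -4.51]
61.6 66.37 [ 9.07 -0.11 -4.01]
61.0 66.36 [ 9.02  0.18 -5.06]
60.4 66.3 [10.84  0.9  -6.5 ]
hold 66.32 [10.43  0.09 -6.32]
hold 66.32 [10.49  0.3  -7.41]
hold 66.33 [11.09  1.62 -6.64]
hold 66.34 [11.29  0.62 -6.19]
relaxed 66.58 [ 3.62 -1.81  0.88] 0.14832026555402963 31.1667
```

The tug held at 10.4–11.3 N (total under 13 N) with no give. Now I'll relax, release and rise clear.

Run:
```python
from h import *
f0=np.load("f0.npy")
robot.line_to(at(66.4,.0358),velocity=.02); robot.pause(.2); print("relaxed",nose(),hf(f0))
fingers.gripper_to(.4); print(robot.current_finger_gap())
n=nose()
robot.line_to(at(n,.11),velocity=.08)
robot.line_to(at(n-40,.20),velocity=.2); robot.pause(.3); print(hf(f0),robot.current_time_s())
P=tpose();np.save("w5.npy",P); im=vision.grab_frame("wrist"); a=im[:,:,::-1]
t=vision.grab_frame("top")[:,:,::-1]
w=cv2.resize(a[140:380,130:380],(600,576)); tt=cv2.resize(t[165:265,320:370],(200,400)); t2=cv2.resize(t[165:225,110:180],(200,176))
cv2.imwrite("pics/w5.png",np.hstack([w,np.vstack([tt,t2])]))
g=[d for d in recognise("cassette_green","wrist")][:2]; print(g)
```

```text
relaxed 66.58 [ 3.45 -1.41  3.06]
0.3965045149204845
[-0.1   0.57  0.93] 33.975
[{'rect': [255.9, 238.9, 13.4, 65.9], 'p': 0.6}]
```

View pics/w5.png

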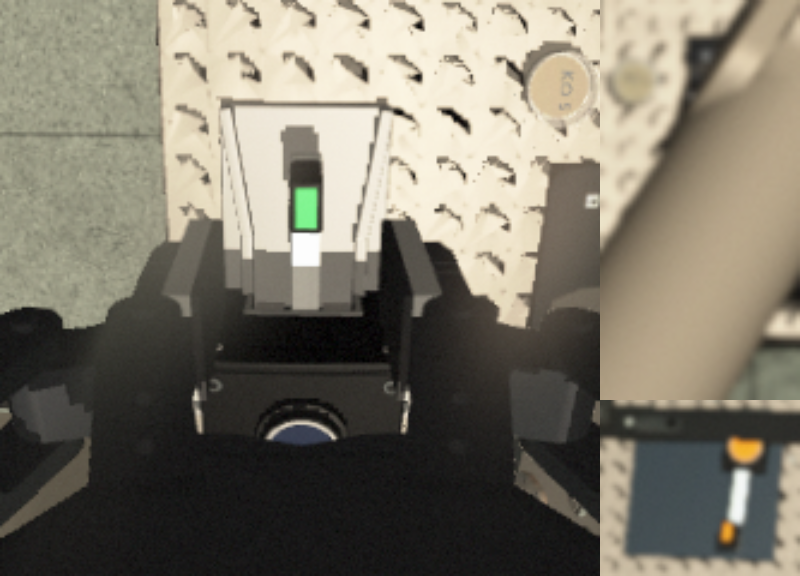

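Run:
```python
from h import *
P=np.load("w5.npy"); c=px("wrist",257.5,227,.048,P); print(c,"expected",at(66.58,.048))
workorder.close_job(); print(robot.current_time_s())
```

```text
[ 0.4512544  -0.25314832  0.048     ] expected [np.float64(0.45038887902913705), np.float64(-0.2535808145146579), 0.048]
the job is handed in; nothing more can be done
the job is handed in; nothing more can be done
```

The green cassette is in the filter port, caught behind the closed shutter, and the job is handed in; it reports no verdict.

- **Getting it there:** I lifted it 2 mm and drew it back from under the bar over its nose. Then I laid it between the guides and pushed it in.
- **Push:** readings stayed near 10 N along the port (about 13 N in all). The force fell to zero with the nose 82–88 mm inside the mouth, which I took as the shutter snapping shut. The closed shutter itself could not be seen.
- **Catch:** drawn back, the frame met a hard stop with the nose 66.6 mm inside. A tug read 10.4–11.3 N (under 13 N in all) and it did not give.
- **After letting go:** the last wrist picture put the grip within about 1 mm of where it was released, with nothing touching the tool. About 3 N of draw was still on the cassette when the fingers opened; I had meant it to be about 1 N.
- **The rest:** the amber cassette lies where it was on the mat. I did not measure the other loose things again. The last readings were at about 34 s of the 64 s allowed.

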